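# Set the flip stop and register a laminated stick for sawing

### The arm

A 6-joint arm with a two-finger parallel gripper is mounted at the origin on the work surface. World frame = base frame: x ahead of the robot, y to its left, z up, the work surface at z = 0. Lengths are in m, angles in degrees, forces in N, time in s.
With the tool pointing down it reaches from about 0.35 to 0.725 m from the base axis. Payload 6 kg.
Tool frame: the origin (TCP) lies on the centre line of the jaws, within the pads' length; the fingertips stand 17 mm ahead of it and the grasp point (between the pads) lies 2 mm behind it; z points along the fingers, y is the line along which they close (so a half turn about z gives the same grasp; the last joint's range is limited). The gripper opens to 85 mm and grips with 20 to 120 N. Pads are 22 mm wide; open, the fingers measure 114 mm over their backs; the gripper's body (76 mm by 85 mm) begins 54 mm behind the grasp point. The pads swing forward as they close: fully open they stand 13 mm farther back than shut.
Start: joints at [-58.172, 2.303, 4.859, 0, -92.561, -19.12], TCP at [0.132, -0.585, 0.248] pointing down, gripper open.
Joint ranges: [-146.85, 146.85], [-73.84, 115.35], [-62.03, 85.46], [-188.31, 113.3], [-161.28, -10.13], [-171.36, 171.36]. Speed limits (degrees/s): [147.25, 147.25, 172.46, 180, 180, 180].

### API

Orientations are given as a 3x3 rotation matrix whose columns are the frame's x, y, z axes.
In Python, from workcell import robot gives the robot as it stands.
- The arm moves only by the tool play_rows, never from a script. Its argument "series" is a list of rows, each a list of 5 numbers: the finger opening in mm, from 0 to 85.4, then the shift along the tool's x, y, z each as a share of 0.05 m, from -1 to 1, then the turn about the tool's z as a share of 45 degrees, from -1 to 1. In form: [[hand, tx, ty, tz, roll], ...]. A call has 1 to 5 rows; each row shifts and turns the commanded pose from where the row before left it, along the tool's axes as they then stand; what a row does not reach is not made up. A row lasts 1/8 s, in which the tool goes at most 62.5 mm and 10.7 degrees, less where a joint would pass 70% of its speed; a pose out of reach is approached as far as the arm can. A call with a number of a shift or a turn outside -1 to 1 is refused whole. A call with a gripper value outside its range is refused whole. The fingers move at their own pace and stop on an object; "newtons" is the grip in N (left out, the last holds). Time passes only in rows, so rows that do not move let the fingers close. It gives the time, the measured TCP pose, the force, the opening and the grip force at its end, in the units of the state.
- robot.get_obs(): the state, without advancing time (a new reading comes with each control period).
- robot.read_camera(name): name is "scene" or "top" or "wrist"; returns a dict with "pixels" (480x640x3 uint8, red, green, blue), "z_map" (480x640 float32, m along the optical axis (not along the pixel's ray), 0 where there is no reading), "camera_matrix" (3x3 intrinsics, pixels), "extrinsics" (4x4, takes a point from world to camera coordinates); the wrist camera has in their place "hand_eye" (4x4, takes a point from camera to tool coordinates, whose origin is the TCP and whose axes are the flange's). Camera axes: x right, y down, z forward; pixel columns grow to the right and rows downward; lengths in m; the calibration is good to about 2 mm. A picture is of the moment at which its call begins: read the wrist's pose just before it.
- robot.job_done(): hands the job in; it is judged then, once.
Trained networks look in the newest picture that a camera, given by its name, has taken for a name from the list of things; names that differ only in an ending like _2 or _b are one class to them, and where a whole thing is asked for, a point or a joint stands for the part that bears it (a point fixed in the world has none). Each returns a list of dicts, best first, with "score" (0 to 1); they miss things now and then, are a little off and sometimes report something else, mostly with a low value. They report only what shows in the picture. A call takes as long as a camera call. They do not tell look-alikes from the thing itself.
- robot.look_for(camera, target): "centre" ([column, row] as shares, 0 to 1, of the picture: columns of its width, rows of its height, amid what is visible of it).
- robot.trace(camera, target): "mask" (480x640 bool, what is visible of it) and "centre" ([column, row] as shares, 0 to 1, of the picture: columns of its width, rows of its height, amid what is visible of it).
- robot.spot_point(camera, target): "centre" ([column, row] as shares, 0 to 1, of the picture: columns of its width, rows of its height: a listed point, or the origin of a listed thing).
The state is a dict: "clock": time; "qpos": joint angles; "qd": joint speeds; "tau": joint torques, N m; "tool_pos": TCP position; "orientation": TCP orientation; "ft_force": force on the tool from outside, world axes, zero at the start; "ft_torque": the same for the moment, N m; "gripper_width": finger opening in m; "gripper_force": force on a finger pad.
Only numpy, scipy, OpenCV 4.12 (cv2) and the standard library are available. Lean on these libraries where they do the work, as an engineer would, in place of code of your own. Each camera call takes 0.05 s, during which the arm holds its last target. There are 200 camera calls.

### The job

Set up the next saw cut on the bench jig. With the fingertips, push the red arm of the flip stop all the way down until it hangs upright at the fence, then push the light-and-dark striped stick that lies in front of the fence back flat against the fence and slide it along until its end rests against the red arm. Push gently: nothing is to be pinched or lifted, and the pencil, cubes, tools and other things stay where they are.

Things in the scene. Friction and masses are not known exactly. Their poses are not given: they have to be found in the camera images.
- jig: Saw cut-off jig screwed to the bench: plywood base 230 x 440 x 18 mm, dark wood fence along its far side. Origin: on the bench under the jig, midway along the fence. Its +x points from the open front to the fence, +y along the fence to the left. In its frame the base spans x -125 to +105, y -220 to +220 mm, top at z 18 mm. The saw kerf is the dark line at y = 0.
- fence (a point): Foot of the fence's front face, midway along it: in the jig's frame x +55, y 0, z +18 mm. The flat front face runs the jig's full length; the fence is 50 mm deep and its top is 68 mm above the bench.
- flip_stop: The flip stop's aluminium carriage, clamped on the fence's top (fixed), axes parallel to the jig's; its place along the fence differs each time. Origin: centre of its underside, on the fence's top, 20 mm behind the fence's face. 46 mm wide along the fence, 18 mm high, a black star knob to 35 mm above the fence's top; two ears reach 28 mm forward past the fence's face and carry the arm's pin.
- pivot (a point): Middle of the pivot pin of the red arm: in the flip_stop frame at x -34, y 0, z +12 mm, so 14 mm in front of the fence's face and 80 mm above the bench. The pin runs along the fence.
- stop_arm (a joint): Angle (rad) of the red arm about its pivot pin: 0 = hanging straight down in front of the fence (fully down, against its own end stop), 1.57 = pointing level away from the fence toward the robot's side, more = pointing up and forward; up to 2.5. A friction hinge: the arm stays where it is left and takes about 0.1 N m to turn (2 to 3 N at 40 mm from the pin).
- flap_tip (a point): On the red arm (it moves with it): middle of the free end's edge on the face to push, which looks away from the fence when the arm hangs and up when the arm is level. The arm is a solid red bar 28 mm wide along the fence, 26 mm thick, reaching 60 mm from the pin; this face lies 13 mm from the pin's axis. Hanging, it clears the fence by 1 mm and the base by 2 mm.
- stop_face (a point): Fixed point: centre of the place that the red arm's right-hand (-y) side takes when the arm hangs down, 14 mm to the -y side of the pivot's middle and 36 mm above the bench. The stick's left end must come to rest against that side.
- stick: Loose stick glued from five light and dark strips, 36 mm wide (its x), 140 mm long (its y), 36 mm high, about 0.13 kg. Origin: centre of its underside, resting on the jig's base. It lies in front of the fence, turned up to about 15 degrees from the fence's direction, to the right (-y) of the flip stop, its left end 30 mm or more short of it.
- stick_end (a point): Centre of the stick's left end face (the end that must meet the red arm), 18 mm above the jig's base.
- cube_a: Loose striped cube, 36 mm, standing on the jig's base left of the flip stop; origin: centre of its underside.
- cube_b: Loose dark and golden cube, 36 mm, on the jig's base near its left end; origin: centre of its underside.
- pencil: Loose flat red carpenter's pencil, 14 x 160 x 8 mm (long along its y), lying on the jig's base along the front edge; origin: centre of its underside.
- spare: Loose dark stick, 36 x 100 x 36 mm, lying on the bench to the right of the jig; origin: centre of its underside.
- plane: Loose wooden hand plane, 240 x 65 mm, body 34 mm high, blade to 80 mm, on the bench left of the jig; origin: centre of its underside.
- glue: White glue bottle, 60 mm across, 170 mm tall, standing on the bench behind the jig; origin: centre of its underside.
- square: Try square, dark wooden stock 110 x 22 x 18 mm and a steel blade 150 mm long, lying on the bench behind the jig; origin: centre of the stock's underside.
- saw: Pull saw, 500 mm long, 22 mm high, lying flat on the bench right of the jig; origin: between handle and blade, on the bench.
Not all that is in view belongs to the job. What is meant by the stick is not pink, and is the smaller of those in its own colour.

How it is judged:
By the outcome, as a careful person would: the job done as asked, in the order asked, and still so for the second after the job is handed in, with the robot touching nothing.
It also fails if it takes over 72 s, if anything falls off the work surface, if the arm or the gripper's body presses on something with over 40 N, if the wrist force passes 120 N, or if a joint passes its speed limit or range.

## Working session

There is one attempt and no reset: what is moved stays moved. The work goes in short steps, Python scripts to look and compute and a tool call to move; the robot and the scene stay as the last step left them, time stands still between calls to the robot, and variables do not carry over. Pictures are saved under pics/ and viewed, at most 10 in all, crops included, and the job is handed in when it is done.

Besides the shell and the picture viewer there is one more tool, called as a command line: name --pt "numbers of a row" for each row, then --argument value for the rest. play_rows: Moves the arm, as the interface text tells. Shift numbers are shares of 0.05 m and turn numbers shares of 45 degrees, none past 1 either way. Its arguments: {"type":"object","properties":{"series":{"type":"array"},"newtons":{"type":"number"}},"required":["series"]}

```bash
mkdir -p pics; cat > h.py <<'E'
import numpy as np, cv2
from workcell import robot
def cam(n):
    o=robot.get_obs(); c=robot.read_camera(n)
    if n=='wrist':
        T=np.eye(4);T[:3,:3]=o['orientation'];T[:3,3]=o['tool_pos'];c['c2w']=T@c['hand_eye']
    else: c['c2w']=np.linalg.inv(c['extrinsics'])
    return c
def pt(c,u,v,z=None):
    """world point at pixel by depth, or on plane world z"""
    r=np.linalg.inv(c['camera_matrix'])@[u,v,1]
    M=c['c2w']
    if z is None:
        d=c['z_map'][int(round(v)),int(round(u))]
    else: d=(z-M[2,3])/(M[:3,:3]@r)[2]
    return M[:3,:3]@(r*d)+M[:3,3]
def cloud(c):
    v,u=np.mgrid[:480,:640]; r=np.stack([u,v,np.ones_like(u)],-1)@np.linalg.inv(c['camera_matrix']).T
    P=(r*c['z_map'][...,None])@c['c2w'][:3,:3].T+c['c2w'][:3,3]; P[c['z_map']==0]=np.nan
    return P
def save(c,n): cv2.imwrite('pics/'+n,c['pixels'][...,::-1])
E
python3 - <<'E'
from h import *
np.set_printoptions(precision=4,suppress=True)
o=robot.get_obs();print(o['clock'],o['tool_pos'],o['orientation'],o['gripper_width'])
for n in('scene','top'):
    c=cam(n);save(c,n+'0.png');P=cloud(c);print(n,c['c2w'][:3,3])
    for t in('jig','flip_stop','stop_arm','stick','cube_a','pencil','spare'):
        for d in robot.trace(n,t)[:3]:
            u,v=d['centre'];print(t,round(d['score'],2),np.round([u*640,v*480]),np.nanmedian(P[d['mask']],0),d['mask'].sum())
    for t in('jig','fence','pivot','flap_tip','stop_face','stick_end'):
        for d in robot.spot_point(n,t)[:2]:
            u,v=d['centre'];print(' pt',t,round(d['score'],2),np.round([u*640,v*480],1),pt(c,u*640,v*480))
E
```

```text
0.0 [ 0.132  -0.585   0.2473] [[-0.9755 -0.22   -0.0006]
 [-0.22    0.9755  0.0017]
 [ 0.0002  0.0018 -1.    ]] 0.08556799329135527
scene [ 1.2435 -0.2306  0.9093]
jig 0.86 [321. 272.] [ 0.6382 -0.0244  0.0227] 9409
flip_stop 0.95 [370. 252.] [0.6181 0.0929 0.0881] 670
flip_stop 0.44 [306. 235.] [ 0.4682 -0.0293  0.0269] 227
flip_stop 0.31 [321. 273.] [ 0.6359 -0.0227  0.0222] 9924
stop_arm 0.69 [365. 246.] [0.5862 0.092  0.0884] 246
stop_arm 0.37 [281. 266.] [ 0.5681 -0.1199  0.0537] 1142
stick 0.81 [216. 190.] [ 0.2654 -0.2455  0.0502] 1219
stick 0.73 [282. 264.] [ 0.5676 -0.1237  0.0536] 1169
stick 0.63 [391. 242.] [0.5673 0.1748 0.0527] 273
cube_a 0.83 [391. 244.] [0.5709 0.1738 0.052 ] 249
cube_a 0.79 [374. 218.] [0.4916 0.1638 0.0505] 274
pencil 0.61 [307. 233.] [ 0.4674 -0.0327  0.0264] 304
pencil 0.31 [187. 237.] [ 0.4061 -0.3518  0.035 ] 644
spare 0.92 [186. 236.] [ 0.4045 -0.3477  0.0342] 753
 pt jig 0.73 [326.3 266.5] [ 0.5807 -0.0084  0.0158]
 pt fence 0.87 [332.9 281.3] [ 0.6679 -0.0192  0.0704]
 pt pivot 0.75 [372.  250.4] [0.6148 0.0976 0.0875]
 pt flap_tip 0.6 [355.3 
[... 993 characters left out ...]
44 [267. 208.] [0.5799 0.093  0.0857] 546
pencil 0.34 [370. 223.] [ 0.5585 -0.1236  0.0536] 1280
spare 0.79 [479. 303.] [ 0.3948 -0.3485  0.0353] 1043
spare 0.42 [232. 256.] [0.4837 0.1657 0.0532] 396
 pt jig 0.76 [318.6 215.4] [ 0.5738 -0.0122  0.0169]
 pt fence 0.66 [313.1 191.6] [0.6246 0.0003 0.0149]
 pt pivot 0.84 [268.5 197.2] [0.5991 0.086  0.092 ]
 pt pivot 0.21 [477.3 305.2] [ 0.3924 -0.3394  0.0358]
 pt flap_tip 0.94 [267.7 225. ] [0.5457 0.0879 0.0771]
 pt stop_face 0.79 [278.3 195.7] [0.6138 0.0733 0.0206]
 pt stop_face 0.16 [334.2 267.9] [ 0.4639 -0.0465  0.0252]
 pt stick_end 0.93 [457.5 154.6] [ 0.7108 -0.3072  0.0069]
 pt stick_end 0.88 [336.3 233.4] [ 0.5363 -0.05    0.0176]
```

View pics/top0.png

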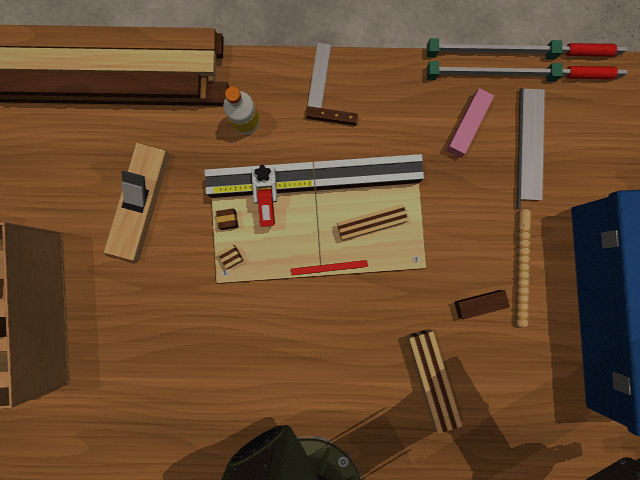

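View pics/scene0.png

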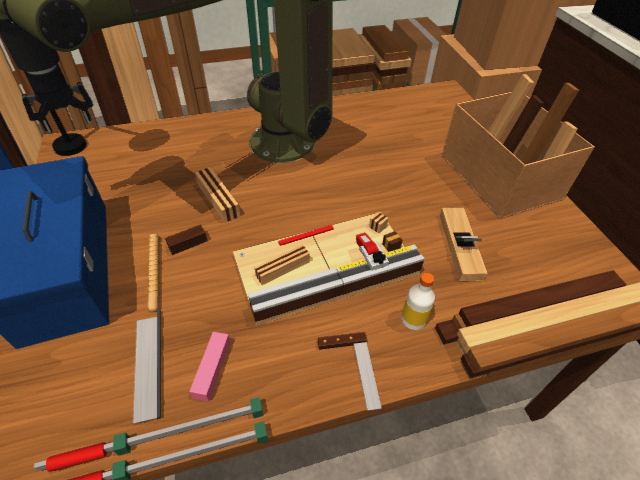

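The top view shows these candidates for the stick:
- the striped stick on the jig (371,223)
- the larger striped stick on the bench (435,380)
- the pink stick (470,123)
- the dark spare (481,304)
- the cubes (227,219) and (231,258)

I choose the one on the jig: it isn't pink, it's the smaller of the two striped sticks, and it lies in front of the fence. The red arm is at (265,208), about level. Next I'll fit the geometry and check a close crop.

```bash
cat > fit.py <<'E'
from h import *
np.set_printoptions(precision=4,suppress=True)
def rect(P,m):
    q=P[m][:,:2].astype(np.float32); r=cv2.minAreaRect(q*1000); return r, cv2.boxPoints(r)
def biggest(m):
    n,l,s,_=cv2.connectedComponentsWithStats(m.astype(np.uint8)); return l==1+np.argmax(s[1:,4])
E
python3 - <<'E'
from fit import *
for n in('top','scene'):
    c=cam(n);P=cloud(c);X,Y,Z=P[...,0],P[...,1],P[...,2]
    roi=(X>.4)&(X<.75)&(Y>-.3)&(Y<.26)
    base=biggest(roi&(Z>.008)&(Z<.024)&(X<.64)); print(n,'base',np.nanmedian(Z[base]),rect(P,base)[1].tolist())
    f=biggest(roi&(Z>.06)&(Z<.074)); print('fence',np.nanmedian(Z[f]),rect(P,f))
    s=biggest(roi&(Z>.044)&(Z<.060)&(Y<.0)&(X<.61)); print('stick',np.nanmedian(Z[s]),rect(P,s))
    p=c['pixels'].astype(int); red=roi&(p[...,0]>110)&(p[...,1]<60)&(p[...,2]<60)&(Z>.05)
    red=biggest(red); q=P[red];print('red',len(q),q.min(0),q.max(0)); 
    A=np.c_[q[:,:2]-q[:,:2].mean(0),np.ones(len(q))];print('plane',np.linalg.lstsq(A,q[:,2],rcond=None)[0],q.mean(0))
    if n=='top':
        cv2.imwrite('pics/crop1.png',cv2.resize(c['pixels'][150:290,200:430,::-1],None,fx=3.4,fy=3.4,interpolation=cv2.INTER_CUBIC))
E
```

```text
top base 0.01790695148629906 [[428.77642822265625, 201.37696838378906], [467.42742919921875, -238.3926239013672], [648.7852172851562, -222.45326232910156], [610.1342163085938, 217.3163299560547]]
fence 0.0661974858902672 (((657.5298461914062, -62.01611328125), (51.2811393737793, 319.2044982910156), 5.068070411682129), array([[ 617.8904,   94.6971],
       [ 646.0886, -223.2595],
       [ 697.1693, -218.7293],
       [ 668.9711,   99.2272]], dtype=float32))
stick 0.05385137648446081 (((559.3734741210938, -121.57826232910156), (36.434959411621094, 140.29786682128906), 16.889114379882812), array([[ 521.562 ,  -59.7475],
       [ 562.3214, -193.9941],
       [ 597.1849, -183.409 ],
       [ 556.4255,  -49.1624]], dtype=float32))
red 377 [0.5434 0.077  0.0743] [0.6167 0.1091 0.0971]
plane [0.2281 0.0151 0.0867] [0.5831 0.0934 0.0867]
scene base 0.019462982923960426 [[402.1527099609375, 193.72048950195312], [471.1358642578125, -246.86260986328125], [638.6751708984375, -220.63058471679688], [569.6920166015625, 219.9525146484375]]
fence 0.06770342184879641 (((653.22802734375, 1.7696685791015625), (55.5509033203125, 440.5899963378906), 4.999699592590332), array([[ 606.3594,  218.8058],
       [ 644.7571, -220.1078],
       [ 700.0967, -215.2665],
       [ 661.699 ,  223.6471]], dtype=float32))
stick 0.05508861116495578 (((560.4788818359375, -119.42817687988281), (41.46011734008789, 140.9872283935547), 16.283945083618164), array([[ 520.8142,  -57.5751],
       [ 560.3467, -192.9065],
       [ 600.1436, -181.2812],
       [ 560.6111,  -45.9498]], dtype=float32))
red 174 [0.5477 0.0789 0.065 ] [0.6197 0.1123 0.0972]
plane [0.177  0.061  0.0884] [0.5935 0.0934 0.0884]
```

View pics/crop1.png

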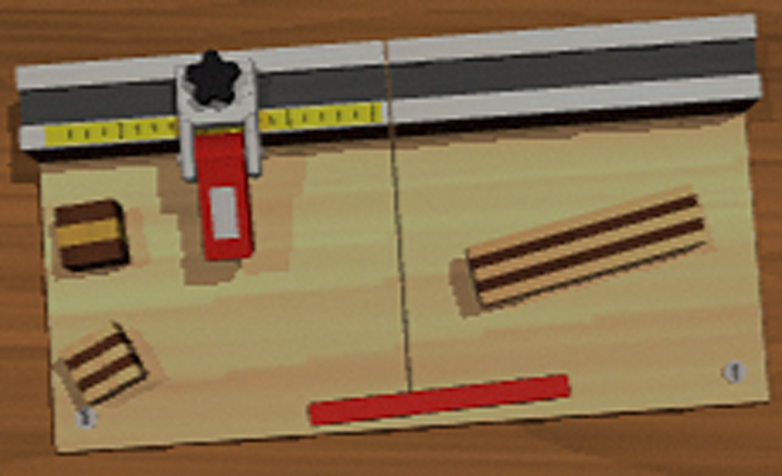

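The crop confirms it: a five-strip stick, about 36 x 140 mm, lies on the base, with the red arm slightly below level (about 77°). The jig fit is O=(0.5727,-0.0075) with yaw 5.05°. Next I'll write a move helper and check clearance along the path.

```bash
cat > go.py <<'E'
from fit import *
a=np.radians(5.05);RJ=np.array([[np.cos(a),-np.sin(a),0],[np.sin(a),np.cos(a),0],[0,0,1]]);O=np.array([.5727,-.0075,0])
toJ=lambda p:(np.asarray(p)-O)@RJ
def plan(x,y,z):
    "TCP target in jig frame (mm) -> total tool-frame shift in shares"
    o=robot.get_obs();R=o['orientation'];d=O+RJ@(np.array([x,y,z])/1000)-o['tool_pos']
    M=RJ.T@R
    print('t',round(o['clock'],2),'J tcp mm',toJ(o['tool_pos'])*1000,'shares',(R.T@d)/.05,'yaw err',np.degrees(np.arctan2(M[0,1],M[1,1])),'F',o['ft_force'],'w',o['gripper_width'])
E
python3 - <<'E'
from go import *
c=cam('top');P=cloud(c);X,Y,Z=P[...,0],P[...,1],P[...,2]
for lo,hi in((.0,.15),(.15,.3),(.3,.45)):
    print(lo,[round(float(np.nanmax(Z[(X>lo)&(X<hi)&(Y>y)&(Y<y+.1)])),3) for y in(-.6,-.5,-.4,-.3,-.2,-.1,0)])
p=c['pixels'].astype(int);q=toJ(P.reshape(-1,3)).reshape(P.shape)*1000
red=biggest((abs(q[...,0])<60)&(q[...,1]>60)&(q[...,1]<140)&(p[...,0]>110)&(p[...,1]<60)&(Z>.06))
r=q[red];print('red J',np.percentile(r,[1,50,99],axis=0))
for b in range(-20,35,8):
    k=abs(r[:,0]-b)<4;print(b,r[k].min(0)[1],r[k].max(0)[1],np.median(r[k][:,2]))
car=(q[...,0]>58)&(q[...,0]<95)&(q[...,2]>80)&(q[...,2]<90)&(q[...,1]>40)&(q[...,1]<160);print('carriage',q[car].min(0),q[car].max(0))
s=biggest((q[...,2]>44)&(q[...,2]<60)&(q[...,1]<0)&(q[...,0]<54)&(q[...,0]>-100)&(q[...,1]>-210));print('stick',cv2.boxPoints(cv2.minAreaRect(q[s][:,:2].astype(np.float32))))
plan(-20,99,140)
E
```

```text
0.0 [0.007, 0.007, 0.007, 0.053, 0.015, 0.265, 0.318]
0.15 [0.189, 0.007, 0.593, 0.558, 0.007, 0.007, 0.396]
0.3 [0.19, 0.039, 0.042, 0.056, 0.05, 0.02, 0.028]
red J [[-18.7436  86.1198  74.8003]
 [ 25.1     99.4837  88.4144]
 [ 50.7353 112.8625  95.6448]]
-20 86.50523064555026 112.7106285940091 77.36521807753795
-12 86.33424247125302 112.74550615525482 78.68982059169394
-4 87.42045702162434 111.48614764136293 80.4767516915057
4 86.3956405858641 113.4999395343323 82.6627137474376
12 86.34647466097603 112.5783173296761 85.38673196386159
20 86.8862417808017 112.98327603990123 87.87351908738572
28 86.05495106468867 112.32576172130577 89.97462004425583
carriage [58.303  76.7485 80.1961] [ 94.5302 123.2778  89.6565]
stick [[ -55.7817  -47.504 ]
 [ -26.409  -184.6827]
 [   9.0984 -177.0798]
 [ -20.2743  -39.9011]]
t 1.55 J tcp mm [-489.8473 -536.747   248.2544] shares [-11.008   11.3486   2.166 ] yaw err -7.660317083331411 F [ 0.3092 -0.1692  0.2237] w 0.08510225054500836
```

play_rows --pt "0 0 0 -0.8 0" --pt "0 0 0 -0.4 0.17" --newtons 20

```text
clock: 1.8
tool_pos: [0.1318, -0.5856, 0.3106]
orientation: [[-0.996, -0.085, 0.0], [-0.085, 0.996, -0.002], [-0.0, -0.002, -1.0]]
ft_force: [-0.1, -1.1, -0.4]
gripper_width: 0.0514
gripper_force: 0.0
```

play_rows --pt "0 -0.7 0.95 0 0" --pt "0 -0.7 0.95 0 0" --pt "0 -0.7 0.95 0 0" --pt "0 -0.7 0.95 0 0" --pt "0 -0.7 0.95 0 0"

```text
clock: 2.42
tool_pos: [0.2859, -0.3316, 0.3085]
orientation: [[-0.996, -0.088, 0.001], [-0.088, 0.996, -0.0], [-0.001, -0.0, -1.0]]
ft_force: [1.6, -0.3, 0.5]
gripper_width: 0.0001
gripper_force: 0.0
```

play_rows --pt "0 -0.7 0.95 0 0" --pt "0 -0.7 0.95 0 0" --pt "0 -0.7 0.95 0 0" --pt "0 -0.7 0.95 0 0" --pt "0 -0.7 0.95 0 0"

```text
clock: 3.05
tool_pos: [0.4394, -0.0793, 0.3088]
orientation: [[-0.996, -0.089, 0.001], [-0.089, 0.996, 0.0], [-0.001, 0.0, -1.0]]
ft_force: [0.6, -1.2, 0.2]
gripper_width: 0.0002
gripper_force: 0.0
```

```bash
python3 -c "
from go import *
plan(-14,99.5,125)"
```

```text
t 3.05 J tcp mm [-139.1442  -59.8207  308.8304] shares [-2.4998  3.1838  3.681 ] yaw err -0.04103546691486717 F [ 0.5557 -1.2381  0.202 ] w 0.00017952554375464863
```

play_rows --pt "0 -0.65 0.8 0 0" --pt "0 -0.65 0.8 0.5 0" --pt "0 -0.6 0.8 0.8 0" --pt "0 -0.6 0.78 0.8 0" --pt "0 0 0 0.8 0"

```text
clock: 3.68
tool_pos: [0.5488, 0.0888, 0.1623]
orientation: [[-0.996, -0.091, -0.002], [-0.091, 0.996, -0.0], [0.002, -0.0, -1.0]]
ft_force: [0.4, -0.6, -0.4]
gripper_width: -0.0002
gripper_force: 0.0
```

play_rows --pt "0 0 0 0.6 0" --pt "0 0 0 0.18 0" --pt "0 0 0 0 0"

```text
clock: 4.05
tool_pos: [0.5484, 0.0863, 0.1263]
orientation: [[-0.996, -0.088, 0.0], [-0.088, 0.996, -0.0], [-0.0, -0.0, -1.0]]
ft_force: [0.2, 0.1, -0.4]
gripper_width: -0.0002
gripper_force: 0.0
```

```bash
python3 - <<'E'
from go import *
plan(-12,99.5,99)
c=cam('wrist');save(c,'w1.png')
E
```

```text
t 4.05 J tcp mm [-15.967   95.6101 126.3376] shares [-0.0792  0.078   0.5467] yaw err -0.0029066675156299844 F [ 0.1789  0.1381 -0.3951] w -0.00021695052650285291
```

View pics/w1.png

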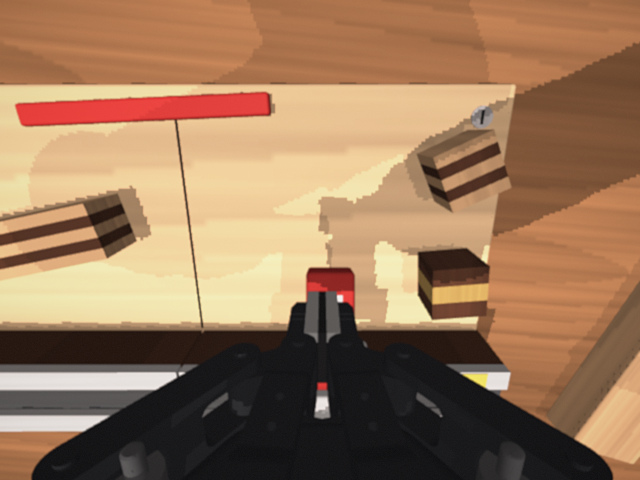

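The wrist view shows the shut fingers centred on the red arm near its tip (328,290), with the stick at (70,230) and the cubes clear. Now I'll push down along the arc.

play_rows --pt "0 -0.06 0.08 0.35 0" --pt "0 0 0 0.2 0" --pt "0 -0.02 0 0.15 0" --pt "0 -0.02 0 0.15 0" --pt "0 -0.03 0 0.12 0"

```text
clock: 4.72
tool_pos: [0.5547, 0.0911, 0.0772]
orientation: [[-0.996, -0.088, 0.001], [-0.088, 0.996, 0.0], [-0.001, -0.0, -1.0]]
ft_force: [0.5, 0.2, 0.7]
gripper_width: -0.0001
gripper_force: 0.5
```

play_rows --pt "0 -0.05 0 0.12 0" --pt "0 -0.08 0 0.1 0" --pt "0 -0.08 0 0.1 0" --pt "0 -0.08 0 0.06 0" --pt "0 -0.08 0 0.04 0"

```text
clock: 5.35
tool_pos: [0.5726, 0.0926, 0.0556]
orientation: [[-0.996, -0.088, -0.001], [-0.088, 0.996, -0.0], [0.002, -0.0, -1.0]]
ft_force: [-2.7, 0.1, -0.3]
gripper_width: 0.0001
gripper_force: 0.9
```

```bash
python3 -c "
from go import *
plan(17,99.5,57)"
```

```text
t 5.35 J tcp mm [ 8.6766 99.7308 55.6298] shares [-0.1664 -0.0046 -0.0277] yaw err 0.0013309479004306743 F [-2.6573  0.1407 -0.2935] w 5.481127541235313e-05
```

play_rows --pt "0 -0.06 0 0 0" --pt "0 -0.04 0 0 0" --pt "0 -0.04 0 0 0" --pt "0 -0.03 0 0 0"

```text
clock: 5.85
tool_pos: [0.5788, 0.0932, 0.0557]
orientation: [[-0.996, -0.088, -0.006], [-0.088, 0.996, -0.001], [0.006, -0.001, -1.0]]
ft_force: [-20.1, 0.0, 6.9]
gripper_width: 0.0001
gripper_force: 0.5
```

play_rows --pt "0 -0.02 0 0 0" --pt "0 -0.02 0 0 0"

```text
clock: 6.1
tool_pos: [0.5788, 0.0931, 0.0557]
orientation: [[-0.996, -0.088, -0.011], [-0.088, 0.996, -0.002], [0.011, -0.001, -1.0]]
ft_force: [-30.1, 0.7, 12.7]
gripper_width: 0.0
gripper_force: 0.0
```

```bash
python3 -c "
from go import *
plan(17,99.5,57)"
```

```text
t 6.1 J tcp mm [14.8951 99.6779 55.7158] shares [-0.0418 -0.0036 -0.0261] yaw err -0.02710744094805601 F [-30.0923   0.7288  12.6565] w 2.5013921202485264e-05
```

Firm resistance at TCP x=14.9, so I'll back off and look.

play_rows --pt "0 0.2 0 0 0" --pt "0 0.6 0 0 0" --pt "0 0.6 0 -0.3 0" --pt "0 0 0 -0.8 0" --pt "0 0 -0.6 -0.8 0"

```text
clock: 6.72
tool_pos: [0.5165, 0.0583, 0.1535]
orientation: [[-0.996, -0.091, 0.003], [-0.091, 0.996, 0.001], [-0.003, 0.0, -1.0]]
ft_force: [0.8, -0.3, -0.2]
gripper_width: 0.0005
gripper_force: 0.0
```

play_rows --pt "0 0 -0.8 -0.3 0" --pt "0 0 -0.8 0 0" --pt "0 0 0 0 0"

```text
clock: 7.1
tool_pos: [0.524, -0.0241, 0.1675]
orientation: [[-0.996, -0.085, 0.003], [-0.085, 0.996, 0.0], [-0.003, -0.0, -1.0]]
ft_force: [-0.2, 0.9, -0.2]
gripper_width: -0.0003
gripper_force: 0.0
```

```bash
python3 - <<'E'
from go import *
plan(0,0,100)
ims=[]
for n in('top','wrist'):
    c=cam(n);P=cloud(c);p=c['pixels'].astype(int);q=toJ(P.reshape(-1,3)).reshape(P.shape)*1000
    red=(abs(q[...,0]-10)<60)&(q[...,1]>60)&(q[...,1]<140)&(p[...,0]>80)&(p[...,1]<.45*p[...,0])&(p[...,2]<.45*p[...,0])&(q[...,2]>10)&(q[...,2]<105)
    r=q[red];print(n,len(r),np.percentile(r,[1,25,50,75,99],axis=0))
    for z in range(15,100,8):
        k=abs(r[:,2]-z)<4
        if k.sum()>3:print(z,k.sum(),np.median(r[k],0))
    v,u=np.where(red);y,x=int(np.median(v)),int(np.median(u));y=min(max(y,60),420);x=min(max(x,80),560)
    ims.append(cv2.resize(c['pixels'][y-60:y+60,x-80:x+80,::-1],(400,300),interpolation=cv2.INTER_CUBIC))
cv2.imwrite('pics/arm.png',np.hstack(ims))
E
```

```text
t 7.1 J tcp mm [-50.008  -12.2439 167.4944] shares [-0.9951  0.248   1.3531] yaw err 0.17445558804907602 F [-0.1864  0.866  -0.1501] w -0.0003184595702810529
top 2 [[ 50.5175 110.6941  88.0543]
 [ 50.6588 111.2343  88.6427]
 [ 50.806  111.797   89.2557]
 [ 50.9531 112.3596  89.8687]
 [ 51.0944 112.8998  90.4572]]
wrist 2264 [[ 24.7198  85.808   23.3107]
 [ 27.2349  89.512   50.0441]
 [ 28.7264  97.9167  75.7078]
 [ 34.0997 106.8623  87.6027]
 [ 47.4995 113.3087  92.0645]]
23 111 [25.0874 95.762  24.8419]
31 177 [25.8075 88.0942 30.2937]
39 151 [28.2246 86.3921 38.9754]
47 140 [26.8306 86.9442 46.4569]
55 103 [26.8075 90.0518 54.7876]
63 170 [27.2519 98.4726 64.0457]
71 251 [27.6087 98.6253 71.1373]
79 296 [28.1611 99.995  79.454 ]
87 685 [ 32.4643 101.041   88.0647]
95 180 [ 39.3086 104.682   91.4377]
```

View pics/arm.png

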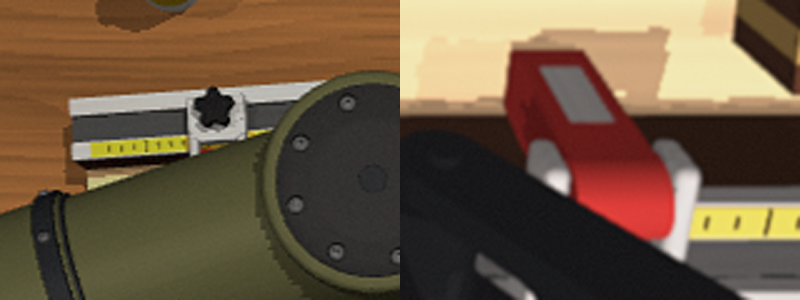

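```bash
cat > ang.py <<'E'
from go import *
def ang():
    c=cam('wrist');P=cloud(c);p=c['pixels'].astype(int);q=toJ(P.reshape(-1,3)).reshape(P.shape)*1000
    def fit(m,name):
        r=q[m]
        for _ in range(6):
            A=np.c_[r[:,1:],np.ones(len(r))];s=np.linalg.lstsq(A,r[:,0],rcond=None)[0];e=r[:,0]-A@s
            k=abs(e)<max(2.5*np.std(e),.3); r=r[k]
        print(name,len(r),'dx/dy %.4f dx/dz %.4f'%tuple(s[:2]),'x at z30 %.2f z70 %.2f'%tuple(s@[np.median(r[:,1]),z,1] for z in(30,70)),'std',e.std())
    red=(p[...,0]>70)&(p[...,1]<.5*p[...,0])&(p[...,2]<.5*p[...,0])
    fit(red&(abs(q[...,0]-25)<8)&(abs(q[...,1]-99.5)<9)&(q[...,2]>26)&(q[...,2]<76),'armface')
    for lo,hi in((-60,0),(0,80),(125,200)):
        m=(abs(q[...,0]-55)<5)&(q[...,1]>lo)&(q[...,1]<hi)&(q[...,2]>24)&(q[...,2]<62)
        if m.sum()>60: fit(m,'fence %d'%lo)
    g=(~red)&(q[...,1]>70)&(q[...,1]<130)&(q[...,2]>60)&(q[...,2]<84)&(q[...,0]<40)&(q[...,0]>15)
    if g.sum(): print('ears',g.sum(),np.percentile(q[g],[2,10,50],axis=0))
    b=(abs(q[...,2]-18)<5)&(abs(q[...,0]+10)<30);print('base z',np.median(q[b][:,2]))
    return c,q
E
python3 -c "
from ang import *
ang()"
```

```text
armface 389 dx/dy -0.0105 dx/dz 0.0618 x at z30 25.08 z70 27.56 std 0.41440751126380265
fence -60 83 dx/dy 0.0094 dx/dz 0.0110 x at z30 55.21 z70 55.65 std 0.4147991735657673
fence 0 266 dx/dy -0.0014 dx/dz -0.0021 x at z30 55.06 z70 54.97 std 0.4131143258757419
fence 125 1815 dx/dy -0.0020 dx/dz -0.0030 x at z30 55.01 z70 54.89 std 0.41752383128448306
ears 322 [[26.0511 77.0043 60.4599]
 [26.5787 77.3584 61.9355]
 [27.5884 86.3283 76.3997]]
base z 16.409338751768864
```

The fence face reads 55.0 mm, so the calibration is good. The arm is still 0.06 rad short, because the finger knuckles met the ears. I'll measure the finger profile in the wrist view to choose a push height.

```bash
python3 - <<'E'
from go import *
c=robot.read_camera('wrist');c['c2w']=c['hand_eye'];q=cloud(c).reshape(-1,3)*1000
k=(abs(q[:,1])<60)&(q[:,0]<45)&(q[:,2]<25)&(q[:,2]>-75);q=q[k];print(len(q),c['hand_eye'][:3,3])
for z in range(-70,25,5):
    r=q[abs(q[:,2]-z)<2.5]
    if len(r)>3: print(z,len(r),'x max',np.percentile(r[:,0],[50,98]),'y',np.percentile(r[:,1],[1,99]), 'x max |y|<14',np.percentile(r[abs(r[:,1])<14][:,0],98) if (abs(r[:,1])<14).any() else '')
E
```

```text
53916 [ 0.0799 -0.0003 -0.1238]
-70 9207 x max [11.6564 17.8592] y [-58.769   58.9495] x max |y|<14 18.03696248575033
-65 7989 x max [11.7616 17.5792] y [-58.2469  57.8999] x max |y|<14 17.84873018445266
-60 6942 x max [11.6068 17.6115] y [-55.6031  54.6259] x max |y|<14 17.824753586963546
-55 6646 x max [11.1711 17.4777] y [-51.4631  50.6059] x max |y|<14 17.784670036419566
-50 4558 x max [11.7422 17.5037] y [-47.6306  47.107 ] x max |y|<14 17.750525385428215
-45 3004 x max [11.3534 16.6806] y [-44.0988  43.4628] x max |y|<14 17.05415313129823
-40 4316 x max [ 7.0994 12.6397] y [-39.2403  38.7354] x max |y|<14 12.86419876808616
-35 3629 x max [11.2904 13.4092] y [-36.2943  35.6941] x max |y|<14 12.76736265078122
-30 2040 x max [11.6767 13.6861] y [-33.0273  32.1632] x max |y|<14 13.586301349970993
-25 1023 x max [11.6221 13.7516] y [-28.2641  27.4073] x max |y|<14 13.842622001139596
-20 725 x max [ 6.8648 12.2337] y [-12.0935  12.0741] x max |y|<14 12.233777902368606
-15 295 x max [10.7784 11.5656] y [-13.7332  13.1363] x max |y|<14 11.565574458319764
-10 475 x max [10.2502 11.4176] y [-13.535   12.9909] x max |y|<14 11.41763385092123
-5 419 x max [ 7.4707 11.3913] y [-13.5983  13.0186] x max |y|<14 11.391300830190735
0 386 x max [ 7.5898 11.4434] y [-13.5312  12.9338] x max |y|<14 11.443404178298342
5 352 x max [ 7.3381 11.3735] y [-13.6674  13.1325] x max |y|<14 11.373513238872892
10 289 x max [10.469  11.3771] y [-12.9435  12.2808] x max |y|<14 11.377058528780912
15 71 x max [10.7189 11.3009] y [-10.25     6.2866] x max |y|<14 11.300899865114546
```

play_rows --pt "0 -0.3 0.8 0 0" --pt "0 -0.3 0.8 0.4 0" --pt "0 -0.3 0.64 0.6 0" --pt "0 -0.1 0 0.6 0" --pt "0 0 0 0.3 0"

```text
clock: 7.92
tool_pos: [0.5624, 0.0948, 0.0692]
orientation: [[-0.996, -0.09, -0.002], [-0.09, 0.996, -0.001], [0.003, -0.001, -1.0]]
ft_force: [0.6, -0.7, -0.1]
gripper_width: -0.0001
gripper_force: 0.0
```

play_rows --pt "0 0 0 0.05 0" --pt "0 0 0 0 0"

```text
clock: 8.18
tool_pos: [0.5636, 0.0939, 0.0701]
orientation: [[-0.996, -0.088, 0.002], [-0.088, 0.996, 0.0], [-0.002, 0.0, -1.0]]
ft_force: [-0.3, -0.2, 0.5]
gripper_width: 0.0
gripper_force: 0.0
```

```bash
python3 -c "
from go import *
plan(17,99.7,70)"
```

```text
t 8.18 J tcp mm [ -0.103  101.7765  70.1319] shares [-0.3421 -0.0416  0.0032] yaw err -0.005015369169469632 F [-0.3084 -0.1745  0.4645] w 2.5517472958971568e-05
```

play_rows --pt "0 -0.1 -0.042 0 0" --pt "0 -0.1 0 0 0" --pt "0 -0.06 0 0 0" --pt "0 -0.04 0 0 0" --pt "0 -0.02 0 0 0"

```text
clock: 8.8
tool_pos: [0.5793, 0.0932, 0.0687]
orientation: [[-0.996, -0.088, -0.0], [-0.088, 0.996, -0.0], [0.0, -0.0, -1.0]]
ft_force: [-1.5, 1.3, 0.1]
gripper_width: 0.0001
gripper_force: 0.4
```

play_rows --pt "0 -0.02 0 0 0" --pt "0 -0.02 0 0 0"

```text
clock: 9.05
tool_pos: [0.5805, 0.0933, 0.0682]
orientation: [[-0.996, -0.088, -0.002], [-0.088, 0.996, -0.0], [0.002, -0.0, -1.0]]
ft_force: [-2.6, -0.5, -0.5]
gripper_width: 0.0
gripper_force: 1.8
```

```bash
python3 -c "
from go import *
plan(17,99.7,70)"
```

```text
t 9.05 J tcp mm [16.6451 99.7029 68.2137] shares [-0.007  -0.0001 -0.0357] yaw err -0.00197236784865697 F [-2.6393 -0.52   -0.5045] w 4.754604169104631e-05
```

Past the earlier block at 16.6 with about 2.6 N. I'll go on gently until it is firm.

play_rows --pt "0 -0.02 0 0 0" --pt "0 -0.02 0 0 0"

```text
clock: 9.3
tool_pos: [0.5809, 0.0933, 0.0679]
orientation: [[-0.996, -0.088, -0.006], [-0.088, 0.996, -0.001], [0.006, -0.0, -1.0]]
ft_force: [-16.5, 0.5, 4.8]
gripper_width: 0.0001
gripper_force: 7.6
```

play_rows --pt "0 -0.02 0 0 0" --pt "0 0 0 0 0"

```text
clock: 9.55
tool_pos: [0.5809, 0.0932, 0.068]
orientation: [[-0.996, -0.088, -0.008], [-0.088, 0.996, -0.001], [0.008, -0.001, -1.0]]
ft_force: [-18.6, 0.5, 7.4]
gripper_width: 0.0
gripper_force: 8.9
```

```bash
python3 -c "
from go import *
plan(17,99.7,70)"
```

```text
t 9.55 J tcp mm [17.0838 99.6265 67.9525] shares [ 0.002   0.0014 -0.0409] yaw err -0.012598532321412389 F [-18.5726   0.4659   7.3656] w 4.566868344168341e-05
```

play_rows --pt "0 0.3 0 0 0" --pt "0 0.6 0 0 0" --pt "0 0.4 0 -0.4 0" --pt "0 0 -0.6 -0.8 0" --pt "0 0 -0.8 -0.8 0"

```text
clock: 10.18
tool_pos: [0.526, 0.0179, 0.1707]
orientation: [[-0.996, -0.09, 0.002], [-0.09, 0.996, 0.0], [-0.002, 0.0, -1.0]]
ft_force: [0.6, -0.5, 0.1]
gripper_width: -0.0002
gripper_force: 0.0
```

play_rows --pt "0 0 -0.8 0 0" --pt "0 0 0 0 0" --pt "0 0 0 0 0"

```text
clock: 10.55
tool_pos: [0.5294, -0.0216, 0.1688]
orientation: [[-0.996, -0.088, 0.001], [-0.088, 0.996, 0.0], [-0.001, 0.0, -1.0]]
ft_force: [1.0, 0.3, 0.3]
gripper_width: 0.0001
gripper_force: 0.0
```

```bash
python3 - <<'E'
from ang import *
c,q=ang()
save(c,'w2.png')
s=biggest((q[...,2]>49)&(q[...,2]<60)&(q[...,1]<0)&(q[...,0]<54)&(q[...,0]>-100)&(q[...,1]>-210));print('stick',s.sum(),cv2.boxPoints(cv2.minAreaRect(q[s][:,:2].astype(np.float32))))
plan(-40,-112,150)
E
```

```text
armface 342 dx/dy -0.0045 dx/dz 0.0006 x at z30 28.05 z70 28.08 std 0.3612427353379118
fence -60 195 dx/dy -0.0038 dx/dz -0.0126 x at z30 55.29 z70 54.79 std 0.41309304046288325
fence 0 673 dx/dy -0.0015 dx/dz -0.0016 x at z30 55.14 z70 55.08 std 0.3931362041071741
fence 125 1726 dx/dy -0.0005 dx/dz -0.0014 x at z30 55.03 z70 54.98 std 0.4120060571293981
ears 361 [[26.5954 75.8104 60.9124]
 [26.986  77.0111 70.718 ]
 [28.0726 83.9793 77.9273]]
base z 16.456849856619186
stick 7988 [[ -55.734   -47.515 ]
 [ -26.1027 -186.0108]
 [   9.9887 -178.2891]
 [ -19.6425  -39.7933]]
t 10.6 J tcp mm [-44.4185  -9.8606 168.6589] shares [-0.0874 -2.0429  0.373 ] yaw err -0.025840453459148555 F [-0.7066 -0.2009  0.5528] w 2.7173916644110902e-05
```

View pics/w2.png

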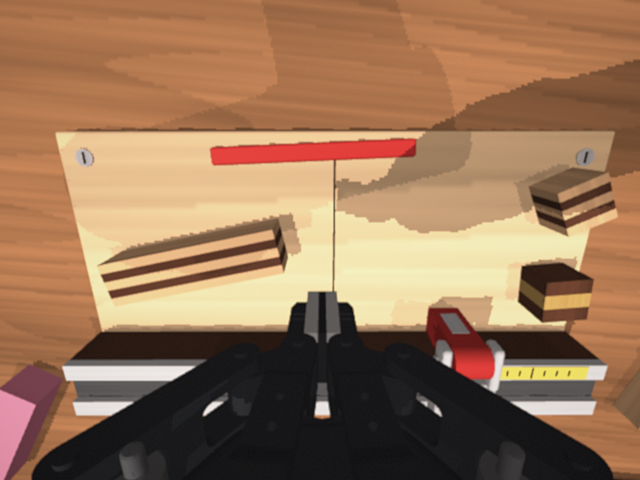

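The wrist view and plane fit show the red arm hanging at 0.001 rad (460,345). The stick at (195,262) is untouched and turned 12°, and the pencil and cubes haven't moved. Next I'll push the stick back.

play_rows --pt "0 0.25 -0.8 0 0" --pt "0 0.26 -0.7 0.5 0" --pt "0 0 -0.4 0.8 0" --pt "0 0 0 0.3 0" --pt "0 0 0 0 0"

```text
clock: 11.22
tool_pos: [0.5119, -0.1178, 0.088]
orientation: [[-0.996, -0.089, -0.002], [-0.089, 0.996, -0.0], [0.002, -0.0, -1.0]]
ft_force: [-0.6, -0.3, 0.4]
gripper_width: -0.0001
gripper_force: 0.0
```

```bash
python3 -c "
from go import *
plan(-70,-105,44)"
```

```text
t 11.22 J tcp mm [ -70.2989 -104.5369   88.0189] shares [-0.0077 -0.0091  0.8804] yaw err -0.05976164502641026 F [-0.5564 -0.2913  0.3942] w -0.00012933367393223608
```

play_rows --pt "0 0 0 0.5 0" --pt "0 0 0 0.38 0" --pt "0 -0.15 0 0 0" --pt "0 -0.1 0 0 0" --pt "0 -0.1 0 0 0"

```text
clock: 11.85
tool_pos: [0.5304, -0.1169, 0.0458]
orientation: [[-0.996, -0.088, 0.001], [-0.088, 0.996, -0.0], [-0.001, -0.0, -1.0]]
ft_force: [-1.7, -0.7, 2.0]
gripper_width: 0.0002
gripper_force: 0.8
```

play_rows --pt "0 -0.1 0 0 0" --pt "0 -0.1 0 0 0" --pt "0 -0.1 0 0 0" --pt "0 -0.1 0 0 0" --pt "0 -0.1 0 0 0"

```text
clock: 12.48
tool_pos: [0.5548, -0.1148, 0.0449]
orientation: [[-0.996, -0.088, -0.0], [-0.088, 0.996, 0.0], [0.0, 0.0, -1.0]]
ft_force: [-1.7, 0.4, 1.2]
gripper_width: 0.0001
gripper_force: 0.9
```

```bash
cat > st.py <<'E'
from go import *
def st(cams=('wrist','scene')):
    for n in cams:
        c=cam(n);q=toJ(cloud(c).reshape(-1,3)).reshape(480,640,3)*1000
        o=toJ(robot.get_obs()['tool_pos'])*1000
        m=(q[...,2]>49)&(q[...,2]<58)&(q[...,1]<86)&(q[...,0]<54.5)&(q[...,0]>-70)&(q[...,1]>-215)
        m&=~((abs(q[...,0]-o[0])<16)&(abs(q[...,1]-o[1])<35))
        m=biggest(m);r=q[m];print(n,m.sum(),cv2.minAreaRect(r[:,:2].astype(np.float32)),cv2.boxPoints(cv2.minAreaRect(r[:,:2].astype(np.float32))).tolist(),r.min(0),r.max(0))
        if n=='wrist':cw=c
    return c
E
python3 -c "
from st import *
plan(8,-105,44); st()"
```

```text
t 12.47 J tcp mm [ -27.2352 -105.3016   44.8612] shares [-0.7047  0.0059  0.0172] yaw err -0.007078720469639281 F [-1.6947  0.3542  1.1858] w 0.0001448482506868093
wrist 706 ((-8.02389907836914, -176.1298065185547), (9.357860565185547, 25.16811752319336), 30.020307540893555) [[-18.37103271484375, -167.57481384277344], [-5.779250621795654, -189.36659240722656], [2.3232345581054688, -184.68479919433594], [-10.268547058105469, -162.8930206298828]] [ -10.6311 -185.7873   49.0059] [   2.1994 -163.0358   54.2849]
scene 679 ((5.597590446472168, -112.17902374267578), (41.32746124267578, 140.44342041015625), 6.408018112182617) [[-22.774343490600586, -44.7022705078125], [-7.099735260009766, -184.26824951171875], [33.96952438354492, -179.65577697753906], [18.2949161529541, -40.08979797363281]] [ -22.2531 -183.2627   49.0909] [ 29.6601 -41.3442  57.966 ]
```

play_rows --pt "0 -0.1 0 0 0" --pt "0 -0.1 0 0 0" --pt "0 -0.1 0 0 0" --pt "0 -0.1 0 0 0" --pt "0 -0.1 0 0 0"

```text
clock: 13.2
tool_pos: [0.5797, -0.1126, 0.0447]
orientation: [[-0.996, -0.088, -0.0], [-0.088, 0.996, 0.0], [0.0, 0.0, -1.0]]
ft_force: [-1.0, -0.6, -0.4]
gripper_width: 0.0001
gripper_force: 0.5
```

play_rows --pt "0 -0.08 0 0 0" --pt "0 -0.06 0 0 0" --pt "0 -0.04 0 0 0" --pt "0 -0.03 0 0 0"

```text
clock: 13.7
tool_pos: [0.5898, -0.1118, 0.0447]
orientation: [[-0.996, -0.088, -0.0], [-0.088, 0.996, -0.0], [0.0, -0.0, -1.0]]
ft_force: [-1.7, -0.7, -0.7]
gripper_width: -0.0002
gripper_force: 0.6
```

```bash
python3 -c "
from st import *
plan(8,-105,44); st(['scene'])"
```

```text
t 13.7 J tcp mm [   7.888  -105.3924   44.7217] shares [-0.0022  0.0078  0.0144] yaw err -0.005615039727194409 F [-1.6654 -0.6576 -0.6572] w -0.00017751069006015214
scene 427 ((32.13462829589844, -114.13530731201172), (29.334423065185547, 140.25534057617188), 0.24630726873874664) [[17.16608238220215, -44.07133865356445], [17.769020080566406, -184.32537841796875], [47.103172302246094, -184.19927978515625], [46.50023651123047, -43.94523620605469]] [  17.2034 -184.2435   49.1142] [ 46.9664 -43.9882  57.9941]
```

play_rows --pt "0 -0.02 0 0 0" --pt "0 -0.02 0 0 0" --pt "0 -0.02 0 0 0"

```text
clock: 14.12
tool_pos: [0.5901, -0.1118, 0.0448]
orientation: [[-0.996, -0.088, -0.007], [-0.088, 0.996, -0.0], [0.007, 0.0, -1.0]]
ft_force: [-16.0, 2.3, 8.7]
gripper_width: 0.0003
gripper_force: 8.1
```

```bash
python3 -c "
from st import *
plan(8,-105,44)"
```

```text
t 14.12 J tcp mm [   8.1862 -105.409    44.7979] shares [0.0036 0.0082 0.016 ] yaw err 0.007324021433893336 F [-15.9685   2.3492   8.6542] w 0.00026073003278497816
```

The stick is flat at the fence, its left end at y≈-44. Now I'll go round to its right end.

play_rows --pt "0 0.15 0 0 0" --pt "0 0.5 0 0 0" --pt "0 0.1 0 -0.6 0" --pt "0 0 -0.4 -0.6 0" --pt "0 -0.3 -0.8 0 0"

```text
clock: 14.75
tool_pos: [0.578, -0.1731, 0.1096]
orientation: [[-0.996, -0.091, 0.009], [-0.091, 0.996, -0.001], [-0.009, -0.001, -1.0]]
ft_force: [1.0, -0.1, -0.6]
gripper_width: -0.0
gripper_force: 0.0
```

play_rows --pt "0 -0.5 -0.7 0 0" --pt "0 -0.5 -0.32 0 0" --pt "0 0 0 0 0" --pt "0 0 0 0 0"

```text
clock: 15.25
tool_pos: [0.63, -0.2193, 0.1047]
orientation: [[-0.996, -0.088, 0.0], [-0.088, 0.996, 0.0], [-0.0, 0.0, -1.0]]
ft_force: [-0.9, -0.1, -0.3]
gripper_width: -0.0
gripper_force: 0.0
```

```bash
python3 -c "
from st import *
plan(37,-214,45); save(st(['wrist']),'w3.png')"
```

```text
t 15.25 J tcp mm [  38.387  -216.0496  104.7408] shares [0.0281 0.0408 1.1948] yaw err -0.012154984912978686 F [-0.8767 -0.0882 -0.2793] w -1.8847397400861487e-05
wrist 13912 ((36.540306091308594, -115.84747314453125), (36.13534164428711, 141.0884246826172), 0.11819008737802505) [[18.3271541595459, -45.34068298339844], [18.618192672729492, -186.42881774902344], [54.753456115722656, -186.35426330566406], [54.46241760253906, -45.26612854003906]] [  18.3356 -186.4238   49.006 ] [ 54.4965 -45.3322  54.8725]
```

View pics/w3.png

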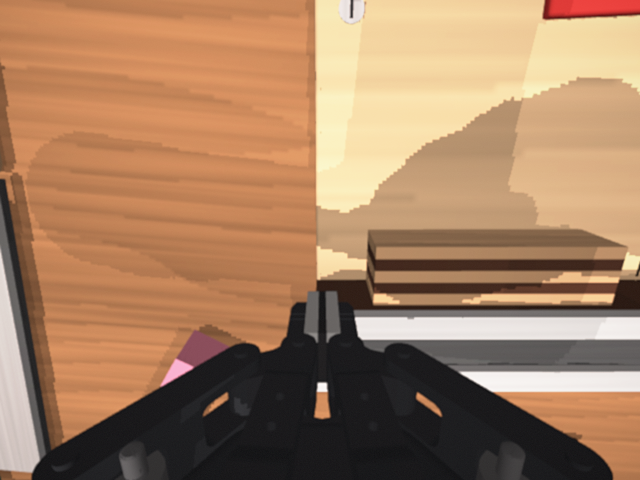

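The wrist view shows the stick flat on the fence (500,265). The fingers are just past its right end (370,265), and the pink block is well clear. I'll go down and slide it.

play_rows --pt "0 0.03 0 0.6 0" --pt "0 0 0 0.55 0" --pt "0 0 0.15 0 0" --pt "0 0 0.15 0 0" --pt "0 0 0.1 0 0"

```text
clock: 15.92
tool_pos: [0.6277, -0.1993, 0.0496]
orientation: [[-0.996, -0.089, 0.003], [-0.089, 0.996, -0.001], [-0.003, -0.001, -1.0]]
ft_force: [-0.3, -1.8, 1.5]
gripper_width: 0.0001
gripper_force: 1.1
```

play_rows --pt "0 0 0.12 0 0" --pt "0 0 0.14 0 0" --pt "0 0 0.14 0 0" --pt "0 0 0.14 0 0" --pt "0 0 0.14 0 0"

```text
clock: 16.55
tool_pos: [0.6237, -0.1654, 0.0473]
orientation: [[-0.996, -0.088, -0.0], [-0.088, 0.996, -0.0], [0.0, -0.0, -1.0]]
ft_force: [0.2, -1.9, 1.1]
gripper_width: 0.0
gripper_force: 1.0
```

```bash
python3 -c "
from st import *
plan(37,-68,45); st()"
```

```text
t 16.55 J tcp mm [  36.9395 -161.8229   47.2986] shares [-0.0016  1.8765  0.046 ] yaw err -0.0114943281132317 F [ 0.1863 -1.8792  1.1001] w 2.142921748391889e-05
wrist 18122 ((35.98534393310547, -87.52116394042969), (37.05348205566406, 121.77023315429688), 0.04265143722295761) [[17.413286209106445, -26.649858474731445], [17.503931045532227, -148.42005920410156], [54.557403564453125, -148.39247131347656], [54.466758728027344, -26.622268676757812]] [  17.4288 -148.4194   49.0051] [ 54.4988 -26.6227  54.4956]
scene 386 ((31.38097381591797, -65.61126708984375), (29.169811248779297, 120.27050018310547), 0.7925879955291748) [[15.965622901916504, -5.6835198402404785], [17.629302978515625, -125.94252014160156], [46.79632568359375, -125.53901672363281], [45.13264465332031, -5.2800140380859375]] [  16.7979 -125.622    50.4199] [46.716  -5.3538 57.9614]
```

play_rows --pt "0 0 0.14 0 0" --pt "0 0 0.14 0 0" --pt "0 0 0.14 0 0" --pt "0 0 0.14 0 0" --pt "0 0 0.14 0 0"

```text
clock: 17.27
tool_pos: [0.6206, -0.1305, 0.0472]
orientation: [[-0.996, -0.088, -0.0], [-0.088, 0.996, 0.0], [0.0, 0.0, -1.0]]
ft_force: [1.0, -0.9, -0.9]
gripper_width: 0.0002
gripper_force: 0.4
```

play_rows --pt "0 0 0.14 0 0" --pt "0 0 0.14 0 0" --pt "0 0 0.14 0 0" --pt "0 0 0.14 0 0" --pt "0 0 0.14 0 0"

```text
clock: 17.9
tool_pos: [0.6175, -0.0957, 0.0473]
orientation: [[-0.996, -0.088, -0.0], [-0.088, 0.996, 0.0], [0.0, 0.0, -1.0]]
ft_force: [0.1, -0.3, -0.3]
gripper_width: -0.0001
gripper_force: 0.4
```

```bash
python3 -c "
from st import *
plan(37,-68,45); st()"
```

```text
t 17.9 J tcp mm [ 36.9089 -91.7995  47.2867] shares [-0.0019  0.476   0.0458] yaw err -0.007019203167918588 F [ 0.1107 -0.3402 -0.3333] w -8.974391326675829e-05
wrist 18035 ((35.97636795043945, -17.061603546142578), (37.036685943603516, 122.50994873046875), 0.01037708017975092) [[17.446931838989258, 44.19001770019531], [17.469118118286133, -78.31993103027344], [54.50580596923828, -78.31322479248047], [54.483619689941406, 44.19672393798828]] [ 17.4515 -78.3195  49.0002] [54.4902 44.1966 54.8479]
scene 357 ((31.715538024902344, 4.168067932128906), (121.21602630615234, 28.681161880493164), 89.9635009765625) [[17.33635139465332, -56.4307975769043], [46.01750564575195, -56.44906997680664], [46.0947265625, 64.76693725585938], [17.413570404052734, 64.78520202636719]] [ 17.3643 -56.4464  50.3614] [46.0793 64.778  57.8324]
```

play_rows --pt "0 0 0.1 0 0" --pt "0 0 0.1 0 0" --pt "0 0 0.1 0 0" --pt "0 0 0.06 0 0" --pt "0 0 0.04 0 0"

```text
clock: 18.62
tool_pos: [0.6159, -0.0761, 0.0474]
orientation: [[-0.996, -0.088, 0.0], [-0.088, 0.996, 0.0], [-0.0, -0.0, -1.0]]
ft_force: [0.7, -1.6, 1.0]
gripper_width: 0.0002
gripper_force: 0.7
```

play_rows --pt "0 0 0.02 0 0" --pt "0 0 0.02 0 0" --pt "0 0 0.02 0 0"

```text
clock: 19.0
tool_pos: [0.6156, -0.0733, 0.0474]
orientation: [[-0.996, -0.088, 0.0], [-0.088, 0.996, -0.0], [-0.0, -0.0, -1.0]]
ft_force: [-0.1, -1.2, 2.0]
gripper_width: 0.0002
gripper_force: 0.9
```

```bash
python3 -c "
from st import *
plan(37,-68,45); st()"
```

```text
t 19.0 J tcp mm [ 36.9746 -69.3493  47.424 ] shares [-0.0005  0.027   0.0485] yaw err -0.003308072702516318 F [-0.0552 -1.2189  1.9835] w 0.0001735197535190022
wrist 18156 ((35.95012283325195, 5.038288116455078), (121.88426971435547, 37.07987594604492), 89.99530792236328) [[17.405193328857422, -55.90232849121094], [54.485069274902344, -55.905364990234375], [54.495052337646484, 65.9789047241211], [17.415176391601562, 65.98194122314453]] [ 17.4135 -55.9025  49.0014] [54.4948 65.979  55.5213]
scene 334 ((31.647663116455078, 25.330059051513672), (118.98153686523438, 28.732141494750977), 89.78496551513672) [[17.058420181274414, -34.10637283325195], [45.79036331176758, -34.21420669555664], [46.236907958984375, 84.76649475097656], [17.504962921142578, 84.87432861328125]] [ 17.1597 -34.1873  51.5929] [46.1204 84.814  57.9846]
```

play_rows --pt "0 0 0.02 0 0" --pt "0 0 0.02 0 0"

```text
clock: 19.35
tool_pos: [0.6154, -0.0713, 0.0474]
orientation: [[-0.996, -0.088, 0.0], [-0.088, 0.996, -0.0], [-0.0, -0.0, -1.0]]
ft_force: [0.7, -3.2, 0.7]
gripper_width: 0.0001
gripper_force: 2.3
```

play_rows --pt "0 0 0.01 0 0" --pt "0 0 0.01 0 0"

```text
clock: 19.6
tool_pos: [0.6153, -0.0712, 0.0474]
orientation: [[-0.996, -0.088, -0.0], [-0.088, 0.996, -0.001], [0.0, -0.001, -1.0]]
ft_force: [1.5, -7.5, 0.6]
gripper_width: -0.0002
gripper_force: 3.7
```

```bash
python3 -c "
from st import *
plan(37,-68,45)"
```

```text
t 19.6 J tcp mm [ 36.8492 -67.2519  47.4175] shares [-0.003  -0.0149  0.0484] yaw err 0.011880289967858924 F [ 1.5171 -7.4738  0.6273] w -0.0001575417129700048
```

The end has met the arm (firm at 7.5 N). I'll back off and check.

play_rows --pt "0 0 -0.1 0 0" --pt "0 0 -0.5 0 0" --pt "0 0.3 -0.2 -0.5 0" --pt "0 0.8 0 -0.8 0" --pt "0 0.7 0.6 -0.8 0"

```text
clock: 20.23
tool_pos: [0.5252, -0.0887, 0.1526]
orientation: [[-0.996, -0.086, -0.002], [-0.086, 0.996, 0.001], [0.001, 0.001, -1.0]]
ft_force: [0.9, 0.1, 0.8]
gripper_width: 0.0002
gripper_force: 0.0
```

play_rows --pt "0 0 0.8 -0.3 0" --pt "0 0 0.8 0 0" --pt "0 0 0 0 0" --pt "0 0 0 0 0"

```text
clock: 20.72
tool_pos: [0.5194, -0.0083, 0.167]
orientation: [[-0.996, -0.089, -0.001], [-0.089, 0.996, 0.0], [0.001, 0.001, -1.0]]
ft_force: [-0.5, -0.3, -0.1]
gripper_width: -0.0001
gripper_force: 0.0
```

```bash
python3 - <<'E'
from st import *
import ang
c,q=ang.ang();save(c,'w4.png')
st(['wrist'])
# stick front & end faces
m=(abs(q[...,0]-19)<4)&(q[...,1]>-50)&(q[...,1]<80)&(q[...,2]>26)&(q[...,2]<48);r=q[m]
print('front face: slope,x0',np.polyfit(r[:,1],r[:,0],1),len(r))
plan(0,0,150)
E
```

```text
armface 340 dx/dy 0.0008 dx/dz 0.0023 x at z30 27.99 z70 28.08 std 0.3809352505411212
fence 125 1921 dx/dy -0.0010 dx/dz -0.0021 x at z30 55.02 z70 54.93 std 0.42232645048465495
ears 168 [[ 26.2838  84.4166  60.2213]
 [ 26.734   89.0384  61.1387]
 [ 27.5524 116.1965  76.3109]]
base z 16.343636600057582
wrist 1315 ((29.647151947021484, 58.77301025390625), (54.49934387207031, 23.924951553344727), 89.61676788330078) [[17.502681732177734, 31.603960037231445], [41.42709732055664, 31.443933486938477], [41.791622161865234, 85.94206237792969], [17.867206573486328, 86.10208892822266]] [17.5825 31.5988 49.0339] [41.5824 85.987  56.423 ]
front face: slope,x0 [-0.0001 18.6584] 1163
t 20.82 J tcp mm [-53.1654   3.1567 166.9806] shares [-1.0636 -0.0625  0.3389] yaw err 0.03544459229551346 F [ 0.1683 -0.3032  0.2809] w -0.000135163413332249
```

View pics/w4.png

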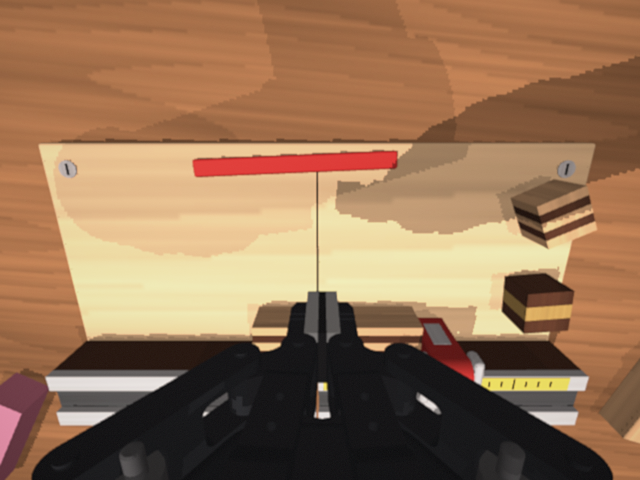

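The stick's front face is parallel to the fence at x=18.7, so it is flat. Its left end is at y≈86 against the red arm (425,340), and the arm is still upright. Pencil and cubes are where they were and the gripper is clear, so I'm handing in.

```bash
python3 -c "
from h import *
print(robot.job_done())"
```

```text
the job is handed in; nothing more can be done
None
```

The job is handed in. On the last check the red arm hung upright, the stick lay flat on the fence with its left end against the arm, the pencil and cubes had not moved, and the robot touched nothing. One early push met the ears at about 33 N, under the 40 N limit. The hand-in gave no verdict.

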